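# Brass strip from the raised board onto the bench block

## Robot

A 6-joint arm with a two-finger parallel gripper is mounted at the origin on the work surface. World frame = base frame: x ahead of the robot, y to its left, z up, the work surface at z = 0. Lengths are in mm, angles in rad, forces in N, time in s.
With the tool pointing down it reaches from about 400 to 925 mm from the base axis. Payload 12.5 kg.
Tool frame: the origin (TCP) lies between the finger pads; the fingertips stand 22 mm ahead of it and the grasp point (between the pads) lies 3 mm ahead of it; z points along the fingers, y is the line along which they close (so a half turn about z gives the same grasp; the last joint's range is limited). The gripper opens to 95 mm and grips with 3 to 60 N. Pads are 20 mm wide; open, the fingers measure 119 mm over their backs; the gripper's body (75 mm by 180 mm) begins 59 mm behind the grasp point.
Start: joints at [1.213, 0.491, 1.559, -0, 1.092, -0.106], TCP at [155.698, 605.312, 236.661] pointing down, gripper open.
Joint ranges: [-3.1, 3.1], [-0.84, 2.19], [0.05, 2.79], [-1.13, 4.28], [0.06, 2.93], [-2.69, 2.69]. Speed limits (rad/s): [2.22, 2.22, 2.79, 3.14, 3.14, 3.14].

## Interface

Orientations are given as a 3x3 rotation matrix whose columns are the frame's x, y, z axes.
In Python, from plant import r gives the robot as it stands.
- The arm moves only by the tool jog_arm, never from a script. Its argument "rows" is a list of rows, each a list of 7 numbers: the opening, from 0 (shut) to 1 (fully open), then the shift along the tool's x, y, z as a fraction of full scale, then the turn, a rotation vector about the tool's x, y, z as a fraction of full scale. A call has exactly 8 rows; each row is the pose to reach, as a shift and turn from the pose commanded when the call began, along the tool's axes at that moment, turning the shorter way round; what a row does not reach only later rows make up. Full scale, the value 1, is 0.1 m for a shift and pi rad for a turn. A row lasts 1/10 s, in which the tool goes at most 50 mm and 8.59 degrees, less where a joint would pass 70% of its speed; a pose out of reach is approached as far as the arm can. A call with a number of a shift or a turn outside -1 to 1 is refused whole. A call with a gripper value outside its range is refused whole. The fingers move at their own pace and stop on an object; "force" is the grip in N (left out, the last holds). Time passes only in rows, so rows that repeat a pose let the fingers close, or fill a call up. It gives the time, the measured TCP pose, the force, the opening and the grip force at its end, in the units of the state.
- r.get_obs(): the state, without advancing time (a new reading comes with each control period).
- r.get_image(name): name is "side" or "top" or "wrist"; returns a dict with "img" (384x512x3 uint8, blue, green, red), "fovy" (degrees; the focal length in pixels is half the picture's height over the tangent of half this angle, whatever the lens; pixels are square), "cx", "cy" (the principal point, pixels), "view" (4x4, takes a point from world to camera coordinates); the wrist camera has in their place "tool_from_camera" (4x4, takes a point from camera to tool coordinates, whose origin is the TCP and whose axes are the flange's). Camera axes: x right, y up, looking along -z (the intrinsics and any distortion apply to the point x, -y, -z); pixel columns grow to the right and rows downward; lengths in mm; the calibration is good to about 2 mm. A picture is of the moment at which its call begins: read the wrist's pose just before it. There is no depth.
- r.finish_job(): hands the job in; it is judged then, once.
Trained networks look in a picture, given as the dict that the camera call returned (one of the last four; its "shot" number tells which), for a name from the list of things; names that differ only in an ending like _2 or _b are one class to them, and where a whole thing is asked for, a point or a joint stands for the part that bears it (a point fixed in the world has none). Each returns a list of dicts, best first, with "conf" (0 to 1); they miss things now and then, are a little off and sometimes report something else, mostly with a low value. They report only what shows in the picture. A call takes as long as a camera call. They do not tell look-alikes from the thing itself.
- r.look_for(picture, query): "location" ([row, column] in pixels, amid what is visible of it).
- r.masks_of(picture, query): "mask" (384x512 bool, what is visible of it) and "location" ([row, column] in pixels, amid what is visible of it).
- r.spot_point(picture, query): "location" ([row, column] in pixels: a listed point, or the origin of a listed thing).
The state is a dict: "time_s": time; "joints": joint angles; "joint_velocities": joint speeds; "joint_torque": joint torques, N m; "eef_pos": TCP position; "ee_rot": TCP orientation; "ft_force": force on the tool from outside, world axes, zero at the start; "torque": the same for the moment, N m; "grip_width": opening from 0.0 (shut) to 1.0 (fully open); "finger_force": force on a finger pad.
Only numpy, scipy, OpenCV 4.12 (cv2) and the standard library are available. Lean on these libraries where they do the work, as an engineer would, in place of code of your own. Each camera call takes 0.05 s, during which the arm holds its last target. There are 200 camera calls.

## Task

On the raised board, slide the brass strip lengthwise until its end sticks out well past the board's yellow edge (by about a third of its length, without letting it fall), then pick it up and lay it flat, centred and square, across the small steel bench block, and let go. Leave the aluminium strip beside it where it lies.

Things in the scene. Friction and masses are not known exactly. Their poses are not given: they have to be found in the camera images.
- brass_strip: Yellow brass strip, stiff, 150 x 45 x 3 mm, 0.17 kg, loose on the smooth board, long sides roughly square to the yellow edge. Too thin to grip lying there; it slides easily when dragged by shut fingertips pressed on it with 5 to 20 N. An overhanging end can be gripped across the 45 mm width, fingertips reaching below it. Origin: centre of its underside; x along its length, y across, z up.
- aluminium_strip: A silver-grey aluminium strip of the same 150 x 45 x 3 mm, lying beside the brass one on the raised board, on either side of it; a bystander. Origin and axes as for the brass strip.
- board: The raised plywood work board with a dark green top, fixed: 240 (x) x 260 (y) mm, its flat top 60 mm above the table. The top is an 18 mm panel on a base that is set back 40 mm under the yellow edge. Origin: centre of its underside, on the table; z up. The yellow-painted edge is the side at y = -130 mm, parallel to its x axis, on the side of the bench block; the space beyond it is free.
- bench_block: Small bench block, fixed: a square steel top 50 x 50 mm, 45 mm above the table, on a black rubber base 60 x 60 x 25 mm. Origin: centre of its underside, on the table; x and y parallel to its sides, z up. The strip rests on the steel top, overhanging on two opposite sides.
Mind the look-alikes: they are no part of the job. Several things have the shape of the brass_strip; the one meant has the colours described above.

How it is judged:
By the outcome, as a careful person would: the job done as asked, in the order asked, and still so for the second after the job is handed in, with the robot touching nothing.
It also fails if it takes over 48 s, if anything falls off the work surface, if the arm or the gripper's body presses on something with over 40 N, if the wrist force passes 120 N, or if a joint passes its speed limit or range.

## Working session

There is one attempt and no reset: what is moved stays moved. The work goes in short steps, Python scripts to look and compute and a tool call to move; the robot and the scene stay as the last step left them, time stands still between calls to the robot, and variables do not carry over. Pictures are saved under pics/ and viewed, at most 10 in all, crops included, and the job is handed in when it is done.

Besides the shell and the picture viewer there is one more tool, called after "Request:" as name(argument=value, ...), one argument or row to a line, values as JSON. jog_arm: Moves the arm, as the interface text tells. Shift numbers are shares of 0.1 m and turn numbers shares of pi rad, none past 1 either way. Its arguments: {"type":"object","properties":{"rows":{"type":"array"},"force":{"type":"number"}},"required":["rows"]}

```bash
mkdir -p pics; ls; cat > h.py <<'E'
import numpy as np, cv2
from plant import r
np.set_printoptions(precision=3,suppress=True)
def f(p): return p["img"].shape[0]/2/np.tan(np.radians(p["fovy"])/2)
def ray(p,uv,T=None):
    u,v=uv; F=f(p); d=np.array([(u-p["cx"])/F,-(v-p["cy"])/F,-1.])
    W=np.linalg.inv(p["view"]) if "view" in p else T@p["tool_from_camera"]
    return W[:3,3],W[:3,:3]@d
def onz(p,uv,z,T=None):
    o,d=ray(p,uv,T); return o+d*(z-o[2])/d[2]
def tool():
    o=r.get_obs(); T=np.eye(4); T[:3,:3]=o["ee_rot"]; T[:3,3]=o["eef_pos"]; return T
E
python3 - <<'E'
from h import *
P={}
for n in("top","side"):
    p=r.get_image(n); cv2.imwrite(f"pics/{n}0.png",p["img"]); print(n,[k for k in p],p["fovy"],p["cx"],p["cy"])
    for q in("brass_strip","aluminium_strip","board","bench_block"):
        for m in r.masks_of(p,q):
            c=cv2.minAreaRect(np.argwhere(m["mask"])[:,::-1].astype(np.float32))
            print(q,round(m["conf"],2),m["location"],np.array(cv2.boxPoints(c)).round(0).tolist(),p["img"][m["mask"]].mean(0))
print(tool())
E
```

```text
pics
top ['img', 'fovy', 'cx', 'cy', 'view', 'shot'] 47.282458057919314 250.37379265903226 190.5275906211904
brass_strip 0.98 [179.8, 284.4] [[243.0, 182.0], [250.0, 159.0], [324.0, 182.0], [317.0, 205.0]] [77.354 35.958 64.202]
brass_strip 0.84 [169.4, 138.5] [[97.0, 174.0], [101.0, 149.0], [181.0, 163.0], [176.0, 189.0]] [39.077 69.511 84.88 ]
brass_strip 0.81 [264.6, 340.6] [[301.0, 254.0], [317.0, 234.0], [379.0, 282.0], [363.0, 302.0]] [78.819 38.414 65.961]
brass_strip 0.57 [261.0, 141.6] [[111.0, 237.0], [132.0, 225.0], [171.0, 292.0], [150.0, 304.0]] [77.028 35.292 63.695]
aluminium_strip 0.79 [113.6, 143.3] [[103.0, 117.0], [108.0, 94.0], [186.0, 110.0], [181.0, 133.0]] [103.741  99.302  95.311]
board 0.82 [138.2, 137.1] [[62.0, 198.0], [72.0, 72.0], [214.0, 84.0], [203.0, 210.0]] [35.631 44.882 28.552]
bench_block 0.95 [154.5, 369.7] [[351.0, 139.0], [385.0, 139.0], [385.0, 171.0], [351.0, 171.0]] [67.431 63.783 62.622]
side ['img', 'fovy', 'cx', 'cy', 'view', 'shot'] 54.0821062990806 260.1661005585434 188.02275940490702
brass_strip 0.94 [244.1, 267.1] [[242.0, 272.0], [258
[... 464 characters left out ...]
.0, 153.0], [218.0, 130.0], [223.0, 143.0], [166.0, 166.0]] [88.982 39.419 75.437]
aluminium_strip 0.93 [130.8, 309.8] [[299.0, 152.0], [305.0, 110.0], [326.0, 113.0], [320.0, 155.0]] [113.16  113.702 109.259]
board 0.58 [141.7, 290.3] [[235.0, 172.0], [238.0, 95.0], [349.0, 99.0], [346.0, 176.0]] [36.637 55.747 40.449]
bench_block 0.74 [321.0, 297.0] [[281.0, 299.0], [319.0, 299.0], [319.0, 342.0], [281.0, 342.0]] [79.443 75.785 75.909]
bench_block 0.29 [139.3, 293.1] [[235.0, 172.0], [238.0, 95.0], [349.0, 99.0], [346.0, 177.0]] [37.034 56.133 40.999]
[[ -0.968   0.249  -0.    155.695]
 [  0.249   0.968  -0.    605.301]
 [  0.     -0.     -1.    236.614]
 [  0.      0.      0.      1.   ]]
```

```bash
python3 - <<'E'
from h import *
p=cv2.imread("pics/top0.png"); cv2.imwrite("pics/topc.png",cv2.resize(p[50:330,40:440],None,fx=2,fy=2,interpolation=2))
q=r.get_image("top")
hsv=cv2.cvtColor(q["img"],cv2.COLOR_BGR2HSV)
W=lambda uv,z:onz(q,uv,z)
for n,z in(("brass_strip",63),("aluminium_strip",63),("board",60),("bench_block",45)):
    for m in r.masks_of(q,n):
        R=cv2.minAreaRect(np.argwhere(m["mask"])[:,::-1].astype(np.float32))
        P=np.array([W(c,z) for c in cv2.boxPoints(R)]); e=P[1:3]-P[:2]
        print(n,round(m["conf"],2),P.mean(0)[:2],np.linalg.norm(e,axis=1),np.degrees(np.arctan2(e[:,1],e[:,0])),P[:,:2].round().tolist())
print(np.linalg.inv(q["view"])[:3])
E
```

```text
brass_strip 0.79 [310.395 185.936] [ 44.46  139.951] [ -59.915 -148.973] [[359.0, 241.0], [381.0, 203.0], [261.0, 131.0], [240.0, 169.0]]
brass_strip 0.68 [461.6   -71.227] [ 41.604 138.935] [ -16.498 -106.916] [[462.0, 1.0], [502.0, -11.0], [461.0, -144.0], [422.0, -131.0]]
brass_strip 0.65 [ 304.517 -173.648] [ 43.726 140.761] [ -38.924 -128.421] [[331.0, -105.0], [365.0, -132.0], [278.0, -243.0], [244.0, -215.0]]
brass_strip 0.61 [487.077 195.986] [ 48.169 151.98 ] [ -6.965 -99.293] [[475.0, 274.0], [523.0, 268.0], [499.0, 118.0], [451.0, 125.0]]
aluminium_strip 0.68 [591.804 188.662] [ 45.417 150.821] [  -8.749 -101.291] [[584.0, 266.0], [629.0, 259.0], [599.0, 111.0], [555.0, 119.0]]
board 0.58 [541.284 201.531] [242.184 273.146] [ -1.974 -94.819] [[431.0, 340.0], [673.0, 331.0], [651.0, 59.0], [410.0, 76.0]]
bench_block 0.66 [ 515.617 -236.356] [66.057 64.296] [ -3.648 -92.264] [[484.0, -202.0], [550.0, -206.0], [547.0, -271.0], [481.0, -266.0]]
[[  0.004   0.994  -0.11  357.093]
 [ -1.      0.005   0.002 -10.231]
 [  0.002   0.11    0.994 870.233]]
```

View pics/topc.png

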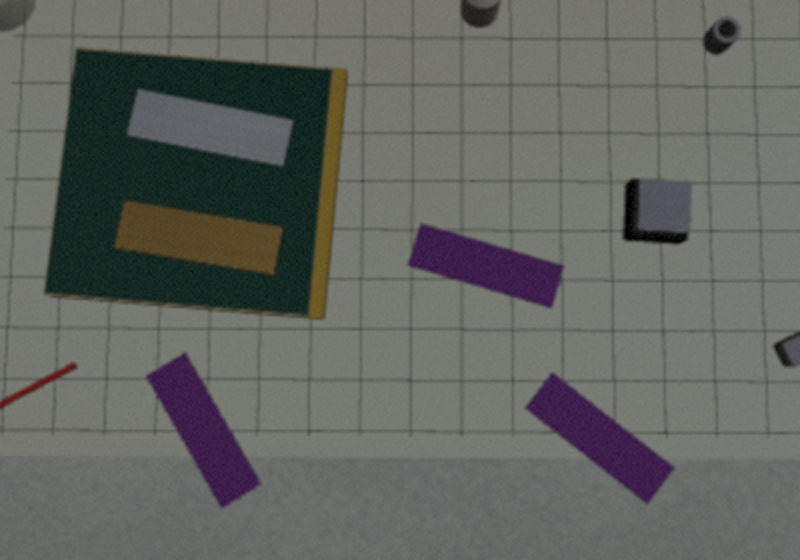

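The brass strip is at full-picture pixel (139,169), crop (198,238): yellow-brown and lying on the green board. The aluminium strip is above it at (143,113). The purple strips at (284,180), (341,265) and (142,261) are look-alikes in the wrong colour. The yellow edge is on the right of the board, and the bench block is at (370,154). This enlarged crop confirms which one is meant, so I'm moving.

Request:
jog_arm(
  rows=[
    [0, -1, -0.7, 0, 0, 0, 0.37],
    [0, -1, -0.7, 0, 0, 0, 0.37],
    [0, -1, -0.7, 0, 0, 0, 0.37],
    [0, -1, -0.7, 0, 0, 0, 0.37],
    [0, -1, -0.7, 0, 0, 0, 0.37],
    [0, -1, -0.7, 0, 0, 0, 0.37],
    [0, -1, -0.7, 0, 0, 0, 0.37],
    [0, -1, -0.7, 0, 0, 0, 0.37],
  ],
)

```text
time_s: 1.55
eef_pos: [235.1, 512.6, 236.7]
ee_rot: [[-0.15, 0.989, 0.0], [0.989, 0.15, 0.0], [0.0, 0.0, -1.0]]
ft_force: [0.3, -0.2, -0.6]
grip_width: 0.382
finger_force: 0.0
```

```bash
cat >> h.py <<'E'
def go(pos,ydir):
    "target TCP and tool y heading (deg): shift/100 and turn/pi in tool axes"
    T=tool(); s=T[:3,:3].T@(np.array(pos,float)-T[:3,3])/100
    y=np.degrees(np.arctan2(T[1,1],T[0,1])); t=-((ydir-y+90)%180-90)/180
    print("at",T[:3,3],"y",y.round(2),"shift",s,"turn z",round(t,4),"j",r.get_obs()["joints"],"t",r.get_obs()["time_s"],"F",r.get_obs()["ft_force"])
E
python3 -c "
from h import *
go([487,210,237],-9.3)"
```

```text
at [235.144 512.592 236.748] y 8.63 shift [-3.37   2.036 -0.003] turn z 0.0996 j [1.024 0.404 1.711 0.    1.026 0.873] t 1.55 F [ 0.273 -0.155 -0.62 ]
```

Request:
jog_arm(
  rows=[
    [0, -1, 0.65, 0, 0, 0, 0.1],
    [0, -1, 0.65, 0, 0, 0, 0.1],
    [0, -1, 0.65, 0, 0, 0, 0.1],
    [0, -1, 0.65, 0, 0, 0, 0.1],
    [0, -1, 0.65, 0, 0, 0, 0.1],
    [0, -1, 0.65, 0, 0, 0, 0.1],
    [0, -1, 0.65, 0, 0, 0, 0.1],
    [0, -1, 0.65, 0, 0, 0, 0.1],
  ],
)

```text
time_s: 2.35
eef_pos: [314.3, 424.5, 236.6]
ee_rot: [[0.155, 0.988, -0.0], [0.988, -0.155, 0.0], [0.0, -0.0, -1.0]]
ft_force: [0.2, 0.6, -0.0]
grip_width: 0.003
finger_force: 0.0
```

Request:
jog_arm(
  rows=[
    [0, -1, 0.5, 0, 0, 0, 0],
    [0, -1, 0.5, 0, 0, 0, 0],
    [0, -1, 0.5, 0, 0, 0, 0],
    [0, -1, 0.5, 0, 0, 0, 0],
    [0, -1, 0.5, 0, 0, 0, 0],
    [0, -1, 0.5, 0, 0, 0, 0],
    [0, -1, 0.5, 0, 0, 0, 0],
    [0, -1, 0.5, 0, 0, 0, 0],
  ],
)

```text
time_s: 3.15
eef_pos: [348.3, 318.0, 236.5]
ee_rot: [[0.156, 0.988, -0.0], [0.988, -0.156, 0.0], [-0.0, -0.0, -1.0]]
ft_force: [0.5, -0.2, -0.4]
grip_width: 0.003
finger_force: 0.0
```

```bash
python3 -c "
from h import *
go([487,210,237],-9.3)
T=tool();p=r.get_image('wrist');cv2.imwrite('pics/w1.png',p['img'])
print(p['tool_from_camera'])
"
```

```text
at [348.287 318.008 236.511] y -8.96 shift [-0.851  1.538 -0.005] turn z 0.0019 j [0.6   0.274 1.921 0.    0.947 0.756] t 3.15 F [ 0.492 -0.204 -0.433]
[[  -0.       0.967    0.253   71.725]
 [   1.       0.       0.001   -1.102]
 [   0.001    0.253   -0.967 -147.234]
 [   0.       0.       0.       1.   ]]
```

View pics/w1.png

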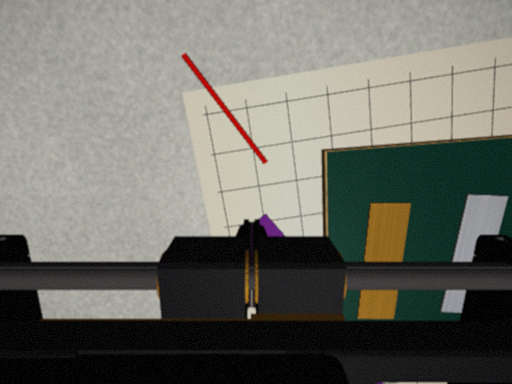

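The wrist view shows the brass strip at (385,260) and the aluminium strip at (475,255). I'll move over the edge side for a clear close look.

Request:
jog_arm(
  rows=[
    [0, -0.8, 0.8, 0, 0, 0, 0],
    [0, -0.8, 0.8, 0, 0, 0, 0],
    [0, -0.8, 0.8, 0, 0, 0, 0],
    [0, -0.8, 0.8, 0, 0, 0, 0],
    [0, -0.8, 0.8, 0, 0, 0, 0],
    [0, -0.8, 0.8, 0, 0, 0, 0],
    [0, -0.8, 0.8, 0, 0, 0, 0],
    [0, -0.8, 0.8, 0, 0, 0, 0],
  ],
)

```text
time_s: 4.0
eef_pos: [414.6, 226.5, 236.7]
ee_rot: [[0.156, 0.988, 0.0], [0.988, -0.156, 0.0], [0.0, 0.0, -1.0]]
ft_force: [-0.1, -0.4, -0.2]
grip_width: 0.004
finger_force: 0.0
```

Request:
jog_arm(
  rows=[
    [0, -0.8, 0.7, 0, 0, 0, 0],
    [0, -0.8, 0.7, 0, 0, 0, 0],
    [0, -0.8, 0.7, 0, 0, 0, 0],
    [0, -0.8, 0.7, 0, 0, 0, 0],
    [0, -0.8, 0.7, 0, 0, 0, 0],
    [0, -0.8, 0.7, 0, 0, 0, 0],
    [0, -0.8, 0.7, 0, 0, 0, 0],
    [0, -0.8, 0.7, 0, 0, 0, 0],
  ],
)

```text
time_s: 4.8
eef_pos: [471.3, 136.5, 236.7]
ee_rot: [[0.156, 0.988, 0.0], [0.988, -0.156, 0.0], [0.0, 0.0, -1.0]]
ft_force: [-0.7, -0.9, -0.3]
grip_width: 0.009
finger_force: 0.0
```

```bash
cat >> h.py <<'E'
def rect(p,mask,z,T=None):
    "centre, sides and long-side heading of a thing seen at height z"
    c=max(cv2.findContours(mask.astype(np.uint8),0,1)[0],key=cv2.contourArea)[:,0]
    P=np.array([onz(p,u,z,T)[:2] for u in c.astype(float)]).astype(np.float32)
    B=cv2.boxPoints(cv2.minAreaRect(P)); e=B[1:3]-B[:2]; L=np.linalg.norm(e,axis=1); k=e[L.argmax()]
    print("centre",B.mean(0),"sides",L,"heading",np.degrees(np.arctan2(k[1],k[0])).round(2)); return B
E
python3 -c "
from h import *
go([487,210,237],-9.3)
T=tool();p=r.get_image('wrist');cv2.imwrite('pics/w2.png',p['img'])
for q in ('brass_strip','aluminium_strip'):
  for m in r.masks_of(p,q): print(q,m['conf'],m['location'],p['img'][m['mask']].mean(0)); print(rect(p,m['mask'],63,T))
h=cv2.cvtColor(p['img'],cv2.COLOR_BGR2HSV); 
print(p['img'][[240,260],:][:, [200,256]])
"
```

```text
at [471.296 136.511 236.731] y -8.95 shift [ 0.75   0.041 -0.003] turn z 0.0019 j [0.147 0.301 1.879 0.    0.961 0.303] t 4.8 F [-0.686 -0.941 -0.318]
brass_strip 0.9 [118.0, 257.6] [ 45.59  134.274 183.376]
centre [485.874 198.91 ] sides [ 45.346 149.955] heading 80.73
[[451.422 128.562]
 [496.176 121.259]
 [520.325 269.257]
 [475.571 276.56 ]]
brass_strip 0.75 [139.1, 115.6] [148.182  43.398 120.952]
centre [333.59 204.85] sides [ 38.069 126.247] heading 31.48
[[269.816 188.124]
 [289.694 155.656]
 [397.364 221.576]
 [377.486 254.043]]
aluminium_strip 0.96 [106.6, 360.4] [204.488 195.242 193.396]
centre [589.893 192.16 ] sides [ 46.782 149.693] heading 78.17
[[551.65  123.701]
 [597.438 114.107]
 [628.135 260.619]
 [582.348 270.212]]
[[[13 11  5]
  [11 15 10]]

 [[16 15 12]
  [21 63 93]]]
```

View pics/w2.png

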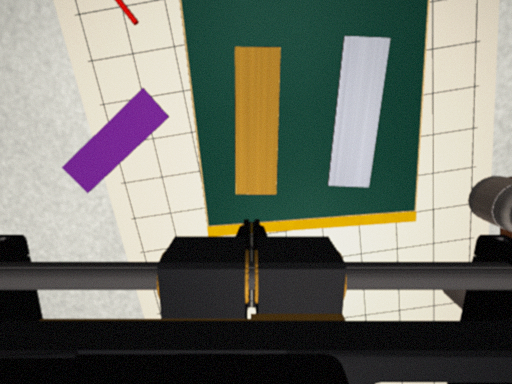

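The wrist view shows the brass strip clearly at (257,120). It measures 45x150 mm and is aligned with the tool. The yellow edge runs from (210,235) to (415,220).

```bash
python3 -c "
from h import *
T=tool();p=r.get_image('wrist')
i=p['img'].astype(int); y=(i[...,2]>150)&(i[...,1]>110)&(i[...,0]<60); y[:205]=0; y[245:]=0
for c in (215,225,235,275,300,350,400,410):
  k=np.flatnonzero(y[:,c]); 
  if len(k): print(c,k.min(),k.max(),onz(p,(c,k.min()),60,T)[:2],onz(p,(c,k.max()+.5),60,T)[:2])
d=np.radians(80.8); c=np.array([485.9,198.9])+12*np.array([np.cos(d),np.sin(d)])
go([*c,110],-9.2)
"
```

```text
215 226 235 [421.169  93.604] [418.978  82.095]
225 225 234 [432.749  93.005] [430.66   81.502]
235 225 233 [444.101  91.206] [442.321  80.91 ]
275 222 230 [489.999  87.628] [488.576  77.333]
300 220 228 [518.572  85.551] [517.37  75.26]
350 216 224 [575.399  81.422] [574.635  71.138]
400 212 220 [631.805  77.323] [631.472  67.046]
410 212 220 [643.013  75.546] [642.765  65.256]
at [471.57  135.992 236.643] y -9.01 shift [0.764 0.043 1.267] turn z 0.0011 j [0.146 0.301 1.879 0.    0.961 0.303] t 5.0 F [0.187 0.596 0.35 ]
```

Request:
jog_arm(
  rows=[
    [0, 0.76, 0.04, 0.5, 0, 0, 0],
    [0, 0.76, 0.04, 0.8, 0, 0, 0],
    [0, 0.76, 0.04, 1, 0, 0, 0],
    [0, 0.76, 0.04, 1, 0, 0, 0],
    [0, 0.76, 0.04, 1, 0, 0, 0],
    [0, 0.76, 0.04, 1, 0, 0, 0],
    [0, 0.76, 0.04, 1, 0, 0, 0],
    [0, 0.76, 0.04, 1, 0, 0, 0],
  ],
)

```text
time_s: 5.8
eef_pos: [487.9, 209.9, 137.9]
ee_rot: [[0.158, 0.988, 0.002], [0.988, -0.158, 0.001], [0.001, 0.002, -1.0]]
ft_force: [-0.0, 0.3, 0.9]
grip_width: 0.003
finger_force: 0.0
```

Request:
jog_arm(
  rows=[
    [0, 0, 0, 0.2, 0, 0, 0],
    [0, 0, 0, 0.4, 0, 0, 0],
    [0, 0, 0, 0.43, 0, 0, 0],
    [0, 0, 0, 0.45, 0, 0, 0],
    [0, 0, 0, 0.47, 0, 0, 0],
    [0, 0, 0, 0.48, 0, 0, 0],
    [0, 0, 0, 0.49, 0, 0, 0],
    [0, 0, 0, 0.49, 0, 0, 0],
  ],
)

```text
time_s: 6.6
eef_pos: [487.6, 210.3, 87.9]
ee_rot: [[0.157, 0.988, 0.0], [0.988, -0.157, 0.0], [0.0, 0.0, -1.0]]
ft_force: [-0.9, -0.4, 0.8]
grip_width: 0.002
finger_force: 0.0
```

```bash
python3 -c "
from h import *
go([487.5,210.7,85],-9.2)
"
```

```text
at [487.587 210.304  87.883] y -9.02 shift [ 0.004 -0.001  0.029] turn z 0.001 j [0.283 0.565 1.932 0.    0.644 0.44 ] t 6.6 F [-0.858 -0.361  0.788]
```

Request:
jog_arm(
  rows=[
    [0, 0, 0, 0.01, 0, 0, 0],
    [0, 0, 0, 0.015, 0, 0, 0],
    [0, 0, 0, 0.02, 0, 0, 0],
    [0, 0, 0, 0.025, 0, 0, 0],
    [0, 0, 0, 0.03, 0, 0, 0],
    [0, 0, 0, 0.03, 0, 0, 0],
    [0, 0, 0, 0.03, 0, 0, 0],
    [0, 0, 0, 0.03, 0, 0, 0],
  ],
)

```text
time_s: 7.4
eef_pos: [487.5, 210.3, 85.3]
ee_rot: [[0.157, 0.988, 0.0], [0.988, -0.157, 0.0], [0.0, 0.0, -1.0]]
ft_force: [-2.8, -0.4, 9.1]
grip_width: 0.005
finger_force: 4.8
```

Request:
jog_arm(
  rows=[
    [0, -0.02, 0, 0.002, 0, 0, 0],
    [0, -0.08, 0, 0.002, 0, 0, 0],
    [0, -0.16, 0, 0.002, 0, 0, 0],
    [0, -0.25, 0, 0.002, 0, 0, 0],
    [0, -0.34, 0, 0.002, 0, 0, 0],
    [0, -0.42, 0, 0.002, 0, 0, 0],
    [0, -0.48, 0, 0.002, 0, 0, 0],
    [0, -0.5, 0, 0.002, 0, 0, 0],
  ],
)

```text
time_s: 8.2
eef_pos: [480.5, 160.9, 85.3]
ee_rot: [[0.157, 0.988, 0.003], [0.988, -0.157, 0.001], [0.001, 0.003, -1.0]]
ft_force: [0.4, 3.8, 8.4]
grip_width: 0.006
finger_force: 4.3
```

```bash
python3 -c "
from h import *
T=tool();p=r.get_image('wrist');cv2.imwrite('pics/w3.png',p['img'])
go([480,160,85],-9.2)
for m in r.masks_of(p,'brass_strip'): print(m['conf'],m['location'],rect(p,m['mask'],63,T))
"
```

```text
at [480.549 160.777  85.299] y -9.06 shift [-0.009 -0.004  0.003] turn z 0.0008 j [0.192 0.546 1.994 0.001 0.599 0.35 ] t 8.25 F [ 0.854 -1.597  8.614]
centre [485.935 193.402] sides [44.713 61.39 ] heading 80.69
0.97 [178.8, 253.8] [[458.908 166.727]
 [503.033 159.495]
 [512.962 220.077]
 [468.837 227.308]]
centre [364.453 217.701] sides [34.091 89.168] heading 31.08
0.56 [170.5, 49.9] [[317.47  209.288]
 [335.066 180.089]
 [411.437 226.114]
 [393.841 255.313]]
```

View pics/w3.png

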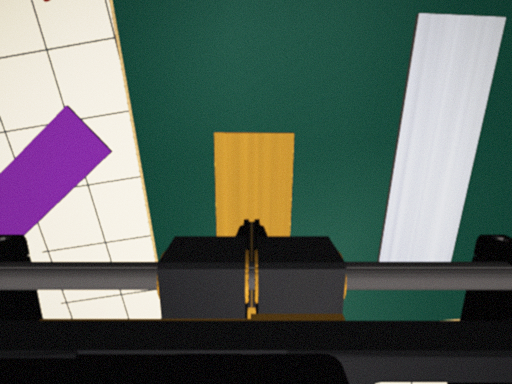

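The strip moved 50 mm with the tool and did not slip; its rear end is now at (254,133). I'll drag it the rest of the way.

Request:
jog_arm(
  rows=[
    [0, -0.02, 0, 0, 0, 0, 0],
    [0, -0.08, 0, 0, 0, 0, 0],
    [0, -0.16, 0, 0, 0, 0, 0],
    [0, -0.25, 0, 0, 0, 0, 0],
    [0, -0.34, 0, 0, 0, 0, 0],
    [0, -0.41, 0, 0, 0, 0, 0],
    [0, -0.46, 0, 0, 0, 0, 0],
    [0, -0.48, 0, 0, 0, 0, 0],
  ],
)

```text
time_s: 9.1
eef_pos: [473.0, 113.5, 85.3]
ee_rot: [[0.157, 0.988, 0.003], [0.988, -0.157, 0.001], [0.001, 0.003, -1.0]]
ft_force: [0.2, 3.8, 10.0]
grip_width: 0.005
finger_force: 4.8
```

```bash
python3 -c "
from h import *
T=tool();p=r.get_image('wrist')
go([480,160,85],-9.2)
for m in r.masks_of(p,'brass_strip')[:1]: print(m['conf'],m['location'],rect(p,m['mask'],63,T))
"
```

```text
at [473.037 113.38   85.261] y -9.05 shift [ 0.471 -0.005  0.003] turn z 0.0008 j [0.099 0.527 2.043 0.001 0.569 0.257] t 9.15 F [-0.245  0.106  9.968]
centre [361.732 205.061] sides [34.824 89.125] heading 31.14
0.84 [98.2, 46.5] [[314.586 196.918]
 [332.595 167.113]
 [408.878 213.203]
 [390.869 243.009]]
```

Request:
jog_arm(
  rows=[
    [0, 0, 0, -0.1, 0, 0, 0],
    [0, 0, 0, -0.4, 0, 0, 0],
    [0, 0, 0, -0.8, 0, 0, 0],
    [0, 0, 0, -1, 0, 0, 0],
    [0.9, -0.3, 0, -1, 0, 0, 0],
    [0.9, -0.6, 0, -1, 0, 0, 0],
    [0.9, -0.8, 0, -1, 0, 0, 0],
    [0.9, -0.8, 0, -1, 0, 0, 0],
  ],
)

```text
time_s: 10.0
eef_pos: [459.2, 33.0, 184.9]
ee_rot: [[0.159, 0.987, 0.0], [0.987, -0.159, -0.0], [-0.0, 0.0, -1.0]]
ft_force: [1.0, 0.5, 0.6]
grip_width: 0.283
finger_force: 0.0
```

Request:
jog_arm(
  rows=[
    [0.9, 0, 0, -0.5, 0, 0, 0],
    [0.9, 0, 0, -0.5, 0, 0, 0],
    [0.9, 0, 0, -0.5, 0, 0, 0],
    [0.9, 0, 0, -0.5, 0, 0, 0],
    [0.9, 0, 0, -0.5, 0, 0, 0],
    [0.9, 0, 0, -0.5, 0, 0, 0],
    [0.9, 0, 0, -0.5, 0, 0, 0],
    [0.9, 0, 0, -0.5, 0, 0, 0],
  ],
)

```text
time_s: 10.8
eef_pos: [459.5, 34.5, 234.2]
ee_rot: [[0.157, 0.988, -0.001], [0.988, -0.157, 0.0], [0.0, -0.001, -1.0]]
ft_force: [0.1, -0.3, 0.1]
grip_width: 0.891
finger_force: 0.0
```

```bash
python3 -c "
from h import *
go([463,58,150],-9.2)
T=tool();p=r.get_image('wrist');cv2.imwrite('pics/w4.png',p['img'])
for m in r.masks_of(p,'brass_strip')[:2]: print(m['conf'],m['location'],rect(p,m['mask'],63,T))
i=p['img'].astype(int); y=(i[...,2]>150)&(i[...,1]>110)&(i[...,0]<60)
"
```

```text
at [459.537  34.468 234.165] y -9.03 shift [ 0.238 -0.002  0.842] turn z 0.001 j [-0.069  0.262  1.947  0.     0.933  0.089] t 10.8 F [ 0.074 -0.263  0.066]
centre [ 350.931 -105.353] sides [38.693 50.612] heading 52.95
0.91 [304.7, 180.5] [[ 320.243 -113.891]
 [ 351.124 -137.206]
 [ 381.62   -96.814]
 [ 350.739  -73.499]]
centre [471.134 102.372] sides [ 44.803 149.305] heading 80.56
0.86 [112.4, 253.1] [[436.797  32.402]
 [480.993  25.057]
 [505.471 172.342]
 [461.275 179.687]]
```

View pics/w4.png

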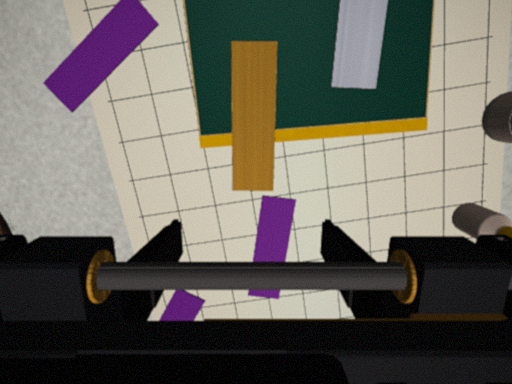

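The strip sticks out about 51 mm past the edge, with its end at pixel (253,190), and it is stable. Now I'll grip the overhang.

Request:
jog_arm(
  rows=[
    [0.9, 0.24, 0.005, 0.3, 0, 0, 0.002],
    [0.9, 0.24, 0.005, 0.7, 0, 0, 0.002],
    [0.9, 0.24, 0.005, 1, 0, 0, 0.002],
    [0.9, 0.24, 0.005, 1, 0, 0, 0.002],
    [0.9, 0.24, 0.005, 1, 0, 0, 0.002],
    [0.9, 0.24, 0.005, 1, 0, 0, 0.002],
    [0.9, 0.24, 0.005, 1, 0, 0, 0.002],
    [0.9, 0.24, 0.005, 1, 0, 0, 0.002],
  ],
)

```text
time_s: 11.7
eef_pos: [464.2, 58.0, 135.4]
ee_rot: [[0.163, 0.987, 0.002], [0.987, -0.163, 0.0], [0.0, 0.002, -1.0]]
ft_force: [0.2, 0.4, -0.0]
grip_width: 0.903
finger_force: 0.0
```

Request:
jog_arm(
  rows=[
    [0.9, 0, 0, 0.2, 0, 0, 0],
    [0.9, 0, 0, 0.4, 0, 0, 0],
    [0.9, 0, 0, 0.6, 0, 0, 0],
    [0.9, 0, 0, 0.68, 0, 0, 0],
    [0.9, 0, 0, 0.7, 0, 0, 0],
    [0.9, 0, 0, 0.7, 0, 0, 0],
    [0.9, 0, 0, 0.7, 0, 0, 0],
    [0.9, 0, 0, 0.7, 0, 0, 0],
  ],
)

```text
time_s: 12.5
eef_pos: [464.1, 58.1, 65.1]
ee_rot: [[0.163, 0.987, 0.001], [0.987, -0.163, 0.0], [0.0, 0.001, -1.0]]
ft_force: [0.8, 0.5, -0.3]
grip_width: 0.9
finger_force: 0.0
```

```bash
python3 -c "
from h import *
go([463.8,58,64.5],-9.4)
"
```

```text
at [464.143  58.09   65.113] y -9.38 shift [-0.001 -0.003  0.006] turn z 0.0001 j [-0.017  0.549  2.099  0.     0.492  0.147] t 12.5 F [ 0.837  0.508 -0.314]
```

Request:
jog_arm(
  rows=[
    [0.6, 0, 0, 0.005, 0, 0, 0],
    [0.5, 0, 0, 0.005, 0, 0, 0],
    [0.45, 0, 0, 0.005, 0, 0, 0],
    [0.3, 0, 0, 0.005, 0, 0, 0],
    [0.3, 0, 0, 0.005, 0, 0, 0],
    [0.3, 0, 0, 0.005, 0, 0, 0],
    [0.3, 0, 0, 0.005, 0, 0, 0],
    [0.3, 0, 0, 0.005, 0, 0, 0],
  ],
  force=50,
)

```text
time_s: 13.3
eef_pos: [463.9, 58.1, 63.9]
ee_rot: [[0.163, 0.987, 0.0], [0.987, -0.163, 0.0], [0.0, 0.0, -1.0]]
ft_force: [-0.2, 0.9, 0.2]
grip_width: 0.46
finger_force: 50.0
```

Request:
jog_arm(
  rows=[
    [0.3, 0, 0, -0.03, 0, 0, 0],
    [0.3, 0, 0, -0.1, 0, 0, 0],
    [0.3, 0, 0, -0.2, 0, 0, 0],
    [0.3, 0, 0, -0.4, 0, 0, 0],
    [0.3, 0, 0, -0.6, 0, 0, 0],
    [0.3, 0, 0, -0.75, 0, 0, 0],
    [0.3, 0, 0, -0.8, 0, 0, 0],
    [0.3, 0, 0, -0.8, 0, 0, 0],
  ],
)

```text
time_s: 14.1
eef_pos: [464.0, 58.1, 144.8]
ee_rot: [[0.163, 0.987, 0.002], [0.987, -0.163, 0.0], [0.0, 0.002, -1.0]]
ft_force: [-0.5, -0.1, -1.6]
grip_width: 0.458
finger_force: 50.0
```

```bash
python3 -c "
from h import *
T=tool();p=r.get_image('wrist');cv2.imwrite('pics/w5.png',p['img'])
q=r.get_image('top')
for m in r.masks_of(p,'brass_strip')[:3]: print(m['conf'],m['location'],rect(p,m['mask'],T[2,3]-1.5,T))
for m in r.masks_of(q,'bench_block')[:1]:
  k=m['mask']&(q['img'].mean(2)>70); print(k.sum(),m['mask'].sum()); print(rect(q,k,45)); 
s=q['img'][125:185,335:405]; cv2.imwrite('pics/blk.png',cv2.resize(s,None,fx=8,fy=8,interpolation=0))
go([464,58,145],-9.4)
"
```

```text
centre [472.814 114.706] sides [ 45.449 123.852] heading 79.94
0.72 [132.0, 250.5] [[439.625  57.7  ]
 [484.375  49.763]
 [506.004 171.712]
 [461.254 179.649]]
centre [470.892  25.226] sides [23.667 16.872] heading -9.44
0.66 [308.1, 275.3] [[457.836  18.845]
 [481.182  14.964]
 [483.949  31.607]
 [460.603  35.488]]
centre [387.579 167.279] sides [24.112 77.558] heading 31.31
0.65 [58.0, 56.5] [[348.182 157.425]
 [360.713 136.825]
 [426.975 177.133]
 [414.444 197.733]]
732 1046
centre [ 517.852 -237.409] sides [60.25  62.086] heading 86.63
[[ 485.952 -266.625]
 [ 546.097 -270.172]
 [ 549.752 -208.193]
 [ 489.607 -204.646]]
at [463.533  58.054 143.312] y -9.39 shift [ 0.     0.005 -0.017] turn z 0.0001 j [-0.017  0.406  2.038  0.     0.699  0.147] t 14.3 F [ 0.983  0.108 -1.542]
```

View pics/w5.png

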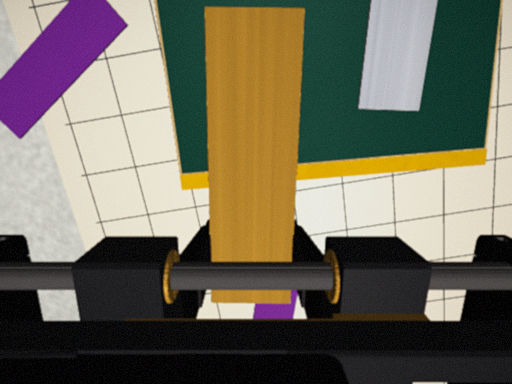

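The strip is held level in the jaws; its far end is at (255,8). I'll carry it to the block, keeping off to one side so the block stays in view.

Request:
jog_arm(
  rows=[
    [0.3, -0.1, 0.01, 0, 0, 0, 0],
    [0.3, -0.25, 0.02, 0, 0, 0, -0.01],
    [0.3, -0.4, 0.03, 0, 0, 0, -0.02],
    [0.3, -0.55, 0.04, 0, 0, 0, -0.033],
    [0.3, -0.7, 0.05, 0, 0, 0, -0.033],
    [0.3, -0.85, 0.06, 0, 0, 0, -0.033],
    [0.3, -1, 0.07, 0, 0, 0, -0.033],
    [0.3, -1, 0.07, 0, 0, 0, -0.033],
  ],
)

```text
time_s: 15.1
eef_pos: [454.2, -43.3, 143.5]
ee_rot: [[0.062, 0.998, -0.001], [0.998, -0.062, 0.0], [0.0, -0.001, -1.0]]
ft_force: [-0.4, 0.3, -2.0]
grip_width: 0.46
finger_force: 50.0
```

Request:
jog_arm(
  rows=[
    [0.3, -0.1, 0, 0, 0, 0, 0],
    [0.3, -0.25, -0.01, 0, 0, 0, 0],
    [0.3, -0.4, -0.01, 0, 0, 0, 0],
    [0.3, -0.55, -0.02, 0, 0, 0, 0],
    [0.3, -0.7, -0.02, 0, 0, 0, 0],
    [0.3, -0.8, -0.03, 0, 0, 0, 0],
    [0.3, -0.89, -0.03, 0, 0, 0, 0],
    [0.3, -0.89, -0.03, 0, 0, 0, 0],
  ],
)

```text
time_s: 15.9
eef_pos: [446.1, -131.1, 143.8]
ee_rot: [[0.061, 0.998, 0.0], [0.998, -0.061, 0.0], [0.0, 0.0, -1.0]]
ft_force: [1.1, 0.0, -1.8]
grip_width: 0.462
finger_force: 50.0
```

Request:
jog_arm(
  rows=[
    [0.3, -0.1, 0, 0, 0, 0, 0],
    [0.3, -0.25, -0.01, 0, 0, 0, 0],
    [0.3, -0.4, -0.01, 0, 0, 0, 0],
    [0.3, -0.55, -0.02, 0, 0, 0, 0],
    [0.3, -0.7, -0.02, 0, 0, 0, 0],
    [0.3, -0.8, -0.03, 0, 0, 0, 0],
    [0.3, -0.89, -0.03, 0, 0, 0, 0],
    [0.3, -0.89, -0.03, 0, 0, 0, 0],
  ],
)

```text
time_s: 16.7
eef_pos: [437.7, -220.1, 143.8]
ee_rot: [[0.061, 0.998, 0.0], [0.998, -0.061, -0.0], [-0.0, 0.0, -1.0]]
ft_force: [-0.1, 0.2, -2.2]
grip_width: 0.46
finger_force: 50.0
```

Request:
jog_arm(
  rows=[
    [0.3, -0.1, 0, 0, 0, 0, 0],
    [0.3, -0.25, -0.01, 0, 0, 0, 0],
    [0.3, -0.4, -0.01, 0, 0, 0, 0],
    [0.3, -0.55, -0.02, 0, 0, 0, 0],
    [0.3, -0.7, -0.02, 0, 0, 0, 0],
    [0.3, -0.8, -0.03, 0, 0, 0, 0],
    [0.3, -0.89, -0.03, 0, 0, 0, 0],
    [0.3, -0.89, -0.03, 0, 0, 0, 0],
  ],
)

```text
time_s: 17.5
eef_pos: [429.3, -308.8, 143.8]
ee_rot: [[0.061, 0.998, 0.0], [0.998, -0.061, -0.0], [-0.0, 0.0, -1.0]]
ft_force: [0.1, 0.3, -2.5]
grip_width: 0.459
finger_force: 50.0
```

```bash
python3 -c "
from h import *
go([431,-307,145],-3.4)
T=tool();p=r.get_image('wrist');cv2.imwrite('pics/w6.png',p['img'])
for m in r.masks_of(p,'brass_strip')[:1]: print(m['conf'],m['location'],rect(p,m['mask'],T[2,3]-1.5,T))
for m in r.masks_of(p,'bench_block')[:2]:
  print(m['conf'],m['location']);rect(p,m['mask'],45,T)
  g=p['img'].mean(2); t,_=cv2.threshold(g[m['mask']].astype(np.uint8),0,255,cv2.THRESH_OTSU); print(t); print(rect(p,m['mask']&(g>t),45,T))
"
```

```text
at [ 429.314 -308.762  143.79 ] y -3.5 shift [ 0.019  0.016 -0.012] turn z -0.0006 j [-0.748  0.476  1.894  0.     0.772 -0.687] t 17.5 F [ 0.09   0.252 -2.473]
centre [ 432.424 -251.329] sides [ 44.953 123.062] heading 85.55
0.82 [130.5, 252.2] [[ 405.237 -310.928]
 [ 450.053 -314.42 ]
 [ 459.612 -191.73 ]
 [ 414.795 -188.238]]
0.92 [115.1, 351.6]
centre [ 514.14  -240.719] sides [64.154 55.206] heading -3.53
84.0
centre [ 514.164 -240.314] sides [64.159 54.385] heading -3.54
[[ 480.469 -265.476]
 [ 544.505 -269.433]
 [ 547.86  -215.151]
 [ 483.823 -211.194]]
```

View pics/w6.png

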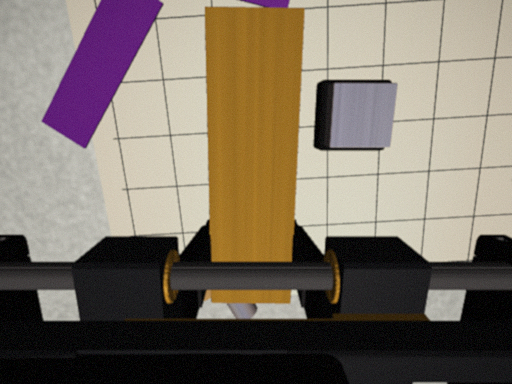

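The steel top shows clearly at columns 333–396, rows 83–147. I'll refine its centre and angle.

```bash
python3 -c "
from h import *
T=tool();p=r.get_image('wrist')
h=cv2.cvtColor(p['img'],cv2.COLOR_BGR2HSV).astype(int); i=p['img'].astype(int)
m=next(m for m in r.masks_of(p,'bench_block'))['mask']
print(i[115,[320,328,336,365,392,402]])
k=cv2.morphologyEx(((i[...,0]>=i[...,2])&(i.mean(2)>100)&cv2.dilate(m.astype(np.uint8),np.ones((5,5))).astype(bool)).astype(np.uint8),cv2.MORPH_OPEN,np.ones((3,3)))
B=rect(p,k,45,T); print(B)
c=B.mean(0)
b=[m for m in r.masks_of(p,'brass_strip') if abs(m['location'][1]-252)<15][0]
S=rect(p,b['mask'],T[2,3]-1.5,T); far=S[np.argsort(S[:,1])[-2:]].mean(0)
X=T[:2,:2].T
print('far end in tool',X@(far-T[:2,3]),'block in tool',X@(c-T[:2,3]))
"
```

```text
[[  4   6  10]
 [ 29  27  33]
 [156 141 142]
 [155 147 145]
 [153 140 147]
 [188 206 210]]
centre [ 520.592 -241.272] sides [48.454 48.503] heading 86.54
[[ 494.946 -264.017]
 [ 543.312 -266.94 ]
 [ 546.239 -218.526]
 [ 497.872 -215.603]]
centre [ 432.454 -249.776] sides [ 45.208 122.862] heading 86.23
far end in tool [119.068   0.041] block in tool [71.415 87.152]
```

Request:
jog_arm(
  rows=[
    [0.3, 0.05, 0.15, 0, 0, 0, 0],
    [0.3, 0.1, 0.35, 0, 0, 0, 0],
    [0.3, 0.15, 0.55, 0, 0, 0, 0],
    [0.3, 0.22, 0.75, 0, 0, 0, 0],
    [0.3, 0.272, 0.873, 0.1, 0, 0, 0],
    [0.3, 0.272, 0.873, 0.3, 0, 0, 0],
    [0.3, 0.272, 0.873, 0.5, 0, 0, 0],
    [0.3, 0.272, 0.873, 0.6, 0, 0, 0],
  ],
)

```text
time_s: 18.6
eef_pos: [517.9, -284.9, 81.7]
ee_rot: [[0.06, 0.998, -0.002], [0.998, -0.06, 0.002], [0.001, -0.002, -1.0]]
ft_force: [0.7, -0.6, -1.8]
grip_width: 0.458
finger_force: 50.0
```

Request:
jog_arm(
  rows=[
    [0.3, 0, 0, 0.1, 0, 0, 0],
    [0.3, 0, 0, 0.2, 0, 0, 0],
    [0.3, 0, 0, 0.25, 0, 0, 0],
    [0.3, 0, 0, 0.28, 0, 0, 0],
    [0.3, 0, 0, 0.28, 0, 0, 0],
    [0.3, 0, 0, 0.28, 0, 0, 0],
    [0.3, 0, 0, 0.28, 0, 0, 0],
    [0.3, 0, 0, 0.28, 0, 0, 0],
  ],
)

```text
time_s: 19.4
eef_pos: [518.3, -285.9, 56.2]
ee_rot: [[0.06, 0.998, 0.001], [0.998, -0.06, -0.0], [-0.0, 0.001, -1.0]]
ft_force: [1.1, 0.1, -1.3]
grip_width: 0.464
finger_force: 50.0
```

```bash
python3 -c "
from h import *
T=tool(); X=T[:3,:3]
c=np.array([520.6,-241.3]); print('strip centre - block',T[:2,3]+X[:2,0]*44.2-c)
go([0,0,49],-3.5)
p=r.get_image('side'); cv2.imwrite('pics/s7.png',cv2.resize(p['img'][230:384,200:400],None,fx=4,fy=3.9))
"
```

```text
strip centre - block [ 0.359 -0.468]
at [ 518.302 -285.888   56.239] y -3.45 shift [ 2.542 -5.346  0.069] turn z 0.0003 j [-0.616  0.675  1.797  0.     0.67  -0.556] t 19.4 F [ 1.107  0.068 -1.274]
```

View pics/s7.png

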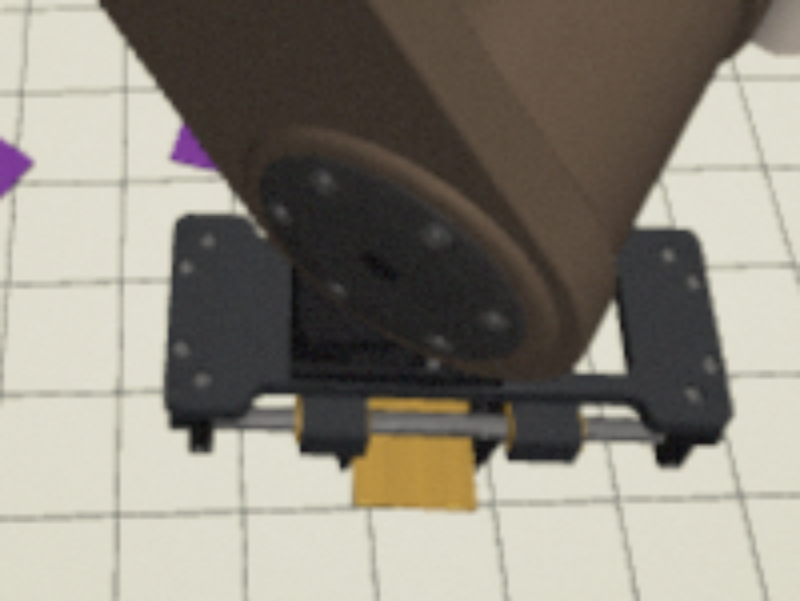

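The side view only shows the gripper holding the brass end at (415,480), because the arm hides the block. I'll lower gently by force instead.

Request:
jog_arm(
  rows=[
    [0.3, 0, 0, 0.02, 0, 0, 0],
    [0.3, 0, 0, 0.04, 0, 0, 0],
    [0.3, 0, 0, 0.05, 0, 0, 0],
    [0.3, 0, 0, 0.06, 0, 0, 0],
    [0.3, 0, 0, 0.065, 0, 0, 0],
    [0.3, 0, 0, 0.07, 0, 0, 0],
    [0.3, 0, 0, 0.07, 0, 0, 0],
    [0.3, 0, 0, 0.07, 0, 0, 0],
  ],
)

```text
time_s: 20.25
eef_pos: [518.2, -285.8, 49.0]
ee_rot: [[0.06, 0.998, 0.0], [0.998, -0.06, 0.0], [0.0, 0.0, -1.0]]
ft_force: [-0.5, -0.7, -0.4]
grip_width: 0.458
finger_force: 50.0
```

Request:
jog_arm(
  rows=[
    [0.3, 0, 0, 0.002, 0, 0, 0],
    [0.3, 0, 0, 0.004, 0, 0, 0],
    [0.3, 0, 0, 0.005, 0, 0, 0],
    [0.3, 0, 0, 0.005, 0, 0, 0],
    [0.3, 0, 0, 0.005, 0, 0, 0],
    [0.3, 0, 0, 0.005, 0, 0, 0],
    [0.3, 0, 0, 0.005, 0, 0, 0],
    [0.3, 0, 0, 0.005, 0, 0, 0],
  ],
)

```text
time_s: 21.05
eef_pos: [518.2, -285.8, 48.7]
ee_rot: [[0.06, 0.998, 0.0], [0.998, -0.06, -0.0], [-0.0, 0.0, -1.0]]
ft_force: [-1.5, 1.0, 4.4]
grip_width: 0.462
finger_force: 50.0
```

Contact is about 6 N. I'll release slowly and retreat upward.

Request:
jog_arm(
  rows=[
    [0.47, 0, 0, 0, 0, 0, 0],
    [0.48, 0, 0, 0, 0, 0, 0],
    [0.5, 0, 0, 0, 0, 0, 0],
    [0.55, 0, 0, 0, 0, 0, 0],
    [0.65, 0, 0, 0, 0, 0, 0],
    [0.8, 0, 0, 0, 0, 0, 0],
    [0.8, 0, 0, 0, 0, 0, 0],
    [0.8, 0, 0, 0, 0, 0, 0],
  ],
  force=10,
)

```text
time_s: 21.85
eef_pos: [518.2, -285.8, 48.4]
ee_rot: [[0.06, 0.998, 0.0], [0.998, -0.06, 0.0], [0.0, 0.0, -1.0]]
ft_force: [-0.6, 1.1, -0.5]
grip_width: 0.785
finger_force: 0.0
```

Request:
jog_arm(
  rows=[
    [0.8, 0, 0, -0.1, 0, 0, 0],
    [0.8, 0, 0, -0.3, 0, 0, 0],
    [0.8, 0, 0, -0.5, 0, 0, 0],
    [0.8, 0, 0, -0.7, 0, 0, 0],
    [0.8, 0, 0, -0.9, 0, 0, 0],
    [0.8, 0, 0, -1, 0, 0, 0],
    [0.8, 0, 0, -1, 0, 0, 0],
    [0.8, 0, 0, -1, 0, 0, 0],
  ],
)

```text
time_s: 22.65
eef_pos: [517.9, -285.6, 148.0]
ee_rot: [[0.06, 0.998, -0.0], [0.998, -0.06, 0.0], [0.0, -0.0, -1.0]]
ft_force: [0.0, 0.5, -0.1]
grip_width: 0.801
finger_force: 0.0
```

Request:
jog_arm(
  rows=[
    [0.8, 0, 0, -0.3, 0, 0, 0],
    [0.8, 0, 0, -0.5, 0, 0, 0],
    [0.8, -0.2, 0, -0.7, 0, 0, 0],
    [0.8, -0.3, 0, -0.8, 0, 0, 0],
    [0.8, -0.4, 0, -0.8, 0, 0, 0],
    [0.8, -0.4, 0, -0.8, 0, 0, 0],
    [0.8, -0.4, 0, -0.8, 0, 0, 0],
    [0.8, -0.4, 0, -0.8, 0, 0, 0],
  ],
)

```text
time_s: 23.45
eef_pos: [515.6, -325.2, 227.4]
ee_rot: [[0.06, 0.998, -0.001], [0.998, -0.06, 0.001], [0.001, -0.001, -1.0]]
ft_force: [0.7, -0.7, -1.0]
grip_width: 0.798
finger_force: 0.0
```

```bash
python3 -c "
from h import *
T=tool();p=r.get_image('wrist');cv2.imwrite('pics/w8.png',p['img'])
go([518,-285,49],-3.5)
for m in r.masks_of(p,'brass_strip')[:3]: print(m['conf'],m['location'],p['img'][m['mask']].mean(0));rect(p,m['mask'],48,T)
for m in r.masks_of(p,'bench_block')[:2]: print(m['conf'],m['location']);print(rect(p,m['mask'],45,T))
"
```

```text
at [ 515.669 -325.188  227.642] y -3.43 shift [0.401 0.001 1.787] turn z 0.0004 j [-0.671  0.478  1.608  0.     1.057 -0.611] t 23.5 F [ 0.265  0.937 -0.325]
0.91 [62.5, 58.1] [91.788 26.722 74.455]
centre [ 326.563 -192.119] sides [ 42.142 133.295] heading 52.3
0.89 [10.8, 186.1] [96.598 28.762 78.516]
centre [ 459.086 -151.229] sides [41.442 21.72 ] heading -3.51
0.68 [96.4, 251.4] [ 29.574  89.435 126.158]
centre [ 519.742 -240.303] sides [ 44.725 148.676] heading 86.69
0.77 [102.2, 276.3]
centre [ 545.835 -243.393] sides [ 6.623 54.667] heading 86.41
[[ 540.819 -270.466]
 [ 547.43  -270.88 ]
 [ 550.85  -216.32 ]
 [ 544.24  -215.906]]
```

View pics/w8.png

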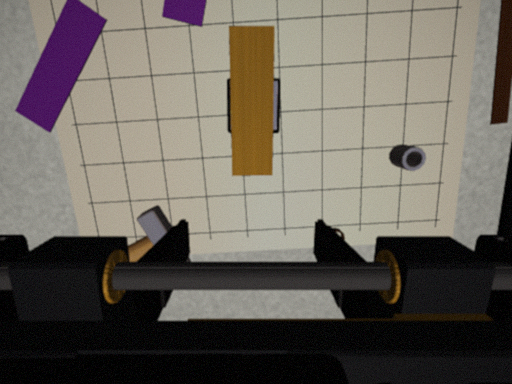

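The strip lies flat across the block at (252,100). It is centred to within about 1–2 mm and square to within 0.2°, and the gripper is clear.

```bash
python3 -c "
from plant import r
print(r.finish_job())"
```

```text
the job is handed in; nothing more can be done
None
```

The brass strip was slid out about 51 mm past the yellow edge, then laid across the bench block and released; in the last picture it is flat, centred to about 1–2 mm and square. The aluminium strip was not touched, and I handed the job in at about 24 s of the 48 s allowed; no verdict came back.

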